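# Bring the label printer back into service after a roll change

## Task

A new roll has been put into the label printer: push its open lid down with the fingertips until it is fully shut, then switch the printer on with the green rocker of the power box by pressing the raised near half fully down, and only then press the feed key on the printer's lid right in, so that the first label runs out, and let it go. Only press and push, in that order: lift or shift nothing, keep off the feed key until the power is on, leave the red and amber switches on and the other things on the desk alone.

Things in the scene. Friction and masses are not known exactly. Their poses are not given: they have to be found in the camera images.
- printer: beige desktop label printer with its lid standing open (the like one far off at the right end of the desk is not meant), loose on the desk, 1.15 kg, 210 mm long, 116 mm wide, 178 mm high when shut, plus a yellow label tongue standing 45 mm out of its front. Origin under it, at desk height, its middle plane lies 7 mm to its own +y; its front (label slot) looks along its own -x, its z is up. It must only be touched, not shifted or lifted
- lid_hinge (a point): middle of the lid's hinge line at the rear of the printer; the line is parallel to the printer's y
- lid_nose (a point): point on the outer surface of the lid near its front edge, in the lid's middle plane, 182 mm in front of the hinge (with the lid shut: 103 mm above the desk, on a slope that falls towards the front at about 55 degrees; with the lid open by 0.7 rad this slope is about 15 degrees). Moves with the lid. A good place to push the lid down: it then runs along an arc about lid_hinge, and it is 55 mm down the slope from the feed key
- printer_lid (a joint): lid angle: 0 = fully shut, grows as the lid opens; starts 0.5 to 0.8 rad open. The hinge is stiff: the lid stays where it is left and yields to about 1 to 3 N pushed down on its nose
- feed_key (a point): centre of the top of the feed key, a small grey key 11 mm (up the slope) by 24 mm (across) in the dark window on the lid, proud of the lid by about 3 mm. With the lid shut it lies 146 mm above the desk on a slope of 39 degrees that falls towards the printer's front; it is pressed square to the slope, that is along (0.625, 0, -0.780) in the printer's own axes
- printer_feed (a joint): travel of the feed key: 0 = released, 0.0012 m = fully pressed; a spring (4000 N/m, about 5 N fully down) returns it
- power_box: white desktop power box, fixed to the desk, 120 mm deep, 190 mm wide, 36 mm high, with a row of three rocker switches (58 mm apart) on its top near its front and a black plug, 20 mm above the top, behind each of them. Origin under its centre, at desk height; its front looks along its own -x, its y runs along the row. The order of the coloured switches in the row varies
- press_green (a point): middle of the near (front) half of the green rocker, on its surface; the label printer's switch. The rocker is 22 mm wide and 36 mm long (along the power box's x), its pivot 11 mm behind this point. Off: the near half stands up at 0.34 rad. On: the near half is pressed down level, its surface 41 mm above the desk and 2 mm above the black frame round it
- rocker_green (a joint): angle of the green rocker: 0 = off (near half raised), 0.34 rad = on (near half pressed fully down). It stays where it is put; about 2 to 5 N on the middle or outer end of the near half switches it on. Starts off
- press_red (a point): middle of the near (front) half of the red rocker, on its surface; another device's switch, to be left on. The rocker is 22 mm wide and 36 mm long (along the power box's x), its pivot 11 mm behind this point. Off: the near half stands up at 0.34 rad. On: the near half is pressed down level, its surface 41 mm above the desk and 2 mm above the black frame round it
- rocker_red (a joint): angle of the red rocker: 0 = off (near half raised), 0.34 rad = on (near half pressed fully down). It stays where it is put; about 2 to 5 N on the middle or outer end of the near half switches it on. Starts on
- press_amber (a point): middle of the near (front) half of the amber rocker, on its surface; another device's switch, to be left on. The rocker is 22 mm wide and 36 mm long (along the power box's x), its pivot 11 mm behind this point. Off: the near half stands up at 0.34 rad. On: the near half is pressed down level, its surface 41 mm above the desk and 2 mm above the black frame round it
- rocker_amber (a joint): angle of the amber rocker: 0 = off (near half raised), 0.34 rad = on (near half pressed fully down). It stays where it is put; about 2 to 5 N on the middle or outer end of the near half switches it on. Starts on
- jar_red: bystander: specimen jar with a red lid, 61 mm wide, 72 mm high; loose, leave it alone. Origin under its centre, at desk height
- notes: bystander: yellow block of sticky notes, 78x78x23 mm; loose, leave it alone. Origin under its centre, at desk height
- calc: bystander: desk calculator, 140x102x26 mm; loose, leave it alone. Origin under its centre, at desk height
- stapler: bystander: blue stapler, 127x36x40 mm; loose, leave it alone. Origin under its centre, at desk height
- roll: bystander: spare roll of white labels standing on its end, 62 mm wide, 40 mm high; loose, leave it alone. Origin under its centre, at desk height
- tape: bystander: green tape dispenser, 110x28x60 mm; loose, leave it alone. Origin under its centre, at desk height

How it is judged:
By the outcome, as a careful person would: the job done as asked, in the order asked, and still so for the second after the job is handed in, with the robot touching nothing.
It also fails if it takes over 67 s, if anything falls off the work surface, if the arm or the gripper's body presses on something with over 40 N, if the wrist force passes 120 N, or if a joint passes its speed limit or range.

## Robot

A 7-joint arm with a two-finger parallel gripper is mounted at the origin on a cart in front of the work surface, level with it; the furniture and walls round the work are solid. World frame = base frame: x ahead of the robot, y to its left, z up, the work surface at z = 0. Lengths are in m, angles in rad, forces in N, time in s.
With the tool pointing down it reaches from about 0.35 to 0.9 m from the base axis. Payload 19.9 kg.
Tool frame: the origin (TCP) lies at the very end of the fingers, on their centre line; the grasp point (between the pads) lies 19 mm behind it; z points along the fingers, y is the line along which they close (so a half turn about z gives the same grasp; the last joint's range is limited). The gripper opens to 94 mm and grips with 3 to 60 N. Pads are 16 mm wide; open, the fingers measure 119 mm over their backs; the gripper's body (75 mm by 177 mm) begins 78 mm behind the grasp point.
Start: joints at [-1.196, 0.417, -0.01, 1.614, 0.005, 1.111, -0.053], TCP at [0.252, 0.572, 0.205] pointing down, gripper open.
Joint ranges: [-2.81, 2.81], [-0.39, 2.02], [-1.27, 1.25], [0.06, 2.57], [-1.19, 4.33], [0.19, 2], [-2.82, 2.82]. Speed limits (rad/s): [1.89, 1.89, 2.39, 2.39, 3.01, 3.01, 3.01].

## Interface

Orientations are given as a 3x3 rotation matrix whose columns are the frame's x, y, z axes.
In Python, from workcell import readout, eyes, job gives the robot as it stands.
- The arm moves only by the shell command python3 -m inch 'ROWS' [FORCE]. ROWS is JSON, one flat list of numbers, 5 for each row, row after row: the finger opening in mm, from 0 to 94, then the shift along the tool's x, y, z in mm, then the turn about the tool's z in degrees. A call has exactly 5 rows; each row shifts and turns the commanded pose from where the row before left it, along the tool's axes as they then stand; what a row does not reach is not made up. A row lasts 1/12 s, in which the tool goes at most 41.7 mm and 7.16 degrees, less where a joint would pass 70% of its speed; a pose out of reach is approached as far as the arm can. A call is refused whole if a number of a shift passes 41.7 or a number of a turn 7.16, either way. A call with a gripper value outside its range is refused whole. The fingers move at their own pace and stop on an object; FORCE is the grip in N (left out, the last holds). Time passes only in rows, so rows that do not move let the fingers close, or fill a call up. It gives the time, the measured TCP pose, the force, the opening and the grip force at its end, in the units of the state.
- readout.sense(): the state, without advancing time (a new reading comes with each control period).
- eyes.get_image(name): name is "scene" or "side" or "wrist"; returns a dict with "color" (384x512x3 uint8, blue, green, red), "K" (3x3 intrinsics, pixels), "position" and "orientation" of the camera in the world. Camera axes: x right, y down, z forward; pixel columns grow to the right and rows downward; lengths in m; the calibration is good to about 2 mm. A picture is of the moment at which its call begins. There is no depth.
- job.close_job(): hands the job in; it is judged then, once.
The state is a dict: "clock": time; "joint_pos": joint angles; "dq": joint speeds; "effort": joint torques, N m; "tcp_pos": TCP position; "ee_rot": TCP orientation; "force": force on the tool from outside, world axes, zero at the start; "wrist_torque": the same for the moment, N m; "width": finger opening in m; "grasp_force": force on a finger pad.
Only numpy, scipy, OpenCV 4.12 (cv2) and the standard library are available. Lean on these libraries where they do the work, as an engineer would, in place of code of your own. Each camera call takes 0.05 s, during which the arm holds its last target. There are 200 camera calls.

## Working session

There is one attempt and no reset: what is moved stays moved. The work goes in short steps, Python scripts to look and compute and a shell command to move; the robot and the scene stay as the last step left them, time stands still between calls to the robot, and variables do not carry over. Pictures are saved under pics/ and viewed, at most 10 in all, crops included, and the job is handed in when it is done.

```bash
ls; mkdir -p pics; cat > h.py <<'E'
import numpy as np,cv2
from workcell import readout,eyes,job
def cam(n,f=None):
    d=eyes.get_image(n)
    if f: cv2.imwrite('pics/'+f,d['color'])
    np.savez('cam_'+n+'.npz',K=d['K'],p=d['position'],R=d['orientation'],c=d['color']); return d
def ray(n,u,v):
    d=np.load('cam_'+n+'.npz'); r=d['R']@np.linalg.inv(d['K'])@[u,v,1]; return d['p'],r/np.linalg.norm(r)
def atz(n,u,v,z):
    p,r=ray(n,u,v); return p+r*(z-p[2])/r[2]
def tri(*o):
    A=0;b=0;L=[ray(*x) for x in o]
    for p,r in L:
        M=np.eye(3)-np.outer(r,r);A=A+M;b=b+M@p
    x=np.linalg.solve(A,b); return x,[np.linalg.norm(np.cross(x-p,r)) for p,r in L]
def proj(n,X):
    d=np.load('cam_'+n+'.npz'); q=d['K']@(d['R'].T@(np.array(X)-d['p'])); return q[:2]/q[2]
E
python3 - <<'E'
from h import *
a=cam('scene');b=cam('side')
for d,n in((a,'sc'),(b,'si')): cv2.imwrite(f'pics/{n}1.png',cv2.resize(d['color'],(800,600),interpolation=cv2.INTER_CUBIC)); print(d['position'],d['orientation'].round(2).tolist(),d['K'][0,0])
s=readout.sense();print(s['tcp_pos'],s['ee_rot'],s['clock'],s['width'])
E
```

```text
pics
[ 0.09071894 -0.81411546  0.88359268] [[0.86, -0.32, 0.39], [-0.51, -0.57, 0.65], [0.01, -0.76, -0.65]] 409.40916785508415
[ 0.24017775 -0.9559256   0.61810019] [[0.94, -0.17, 0.29], [-0.34, -0.44, 0.84], [-0.01, -0.89, -0.47]] 355.9850270483639
[0.25233408 0.57143121 0.20491959] [[-9.14775646e-01  4.03962115e-01 -3.55483524e-04]
 [ 4.03962262e-01  9.14775085e-01 -1.01760248e-03]
 [-8.58853807e-05 -1.07447990e-03 -9.99999419e-01]] 0.1 0.09410663520327223
```

View pics/sc1.png

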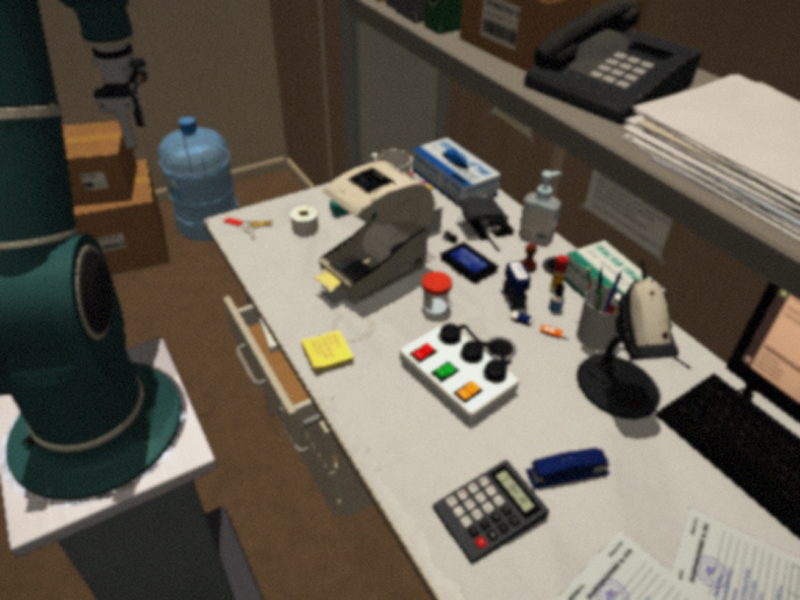

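View pics/si1.png

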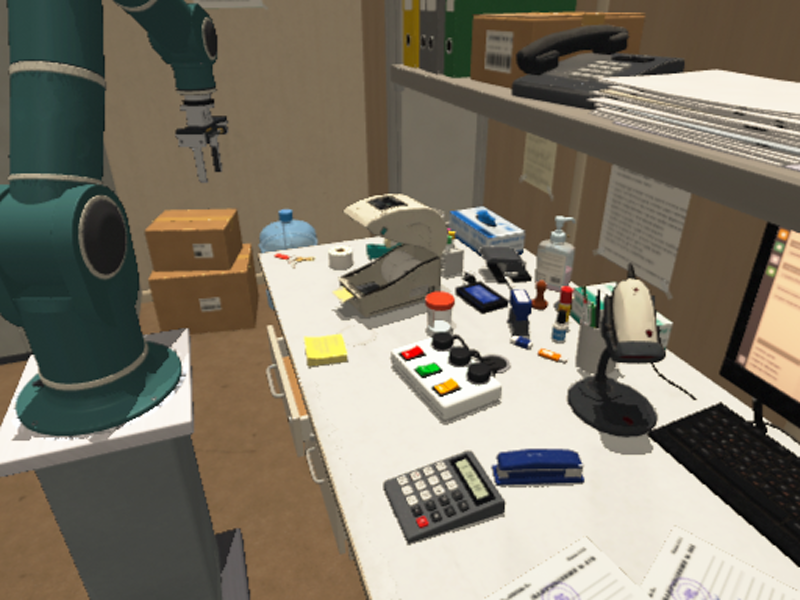

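The scene picture (blurred) shows the open printer at about (385,230), the power box at (460,370) with red, green, amber from left to right, and the green rocker at (445,371). In the side picture the green rocker is at (428,369) and the lid front at (350,210). I'll enlarge both.

```bash
python3 - <<'E'
from h import *
a=np.load('cam_scene.npz')['c'];b=np.load('cam_side.npz')['c']
def P(im,x,y,h):
    p=cv2.resize(im[y:y+h,x:x+100],(400,4*h),interpolation=cv2.INTER_CUBIC)
    for i in range(0,100,10): cv2.putText(p,str(x+i),(i*4,8),0,.28,(255,0,255),1);cv2.line(p,(i*4,10),(i*4,14),(255,0,255),1)
    for j in range(10,h,10): cv2.putText(p,str(y+j),(0,j*4+3),0,.28,(255,0,255),1);cv2.line(p,(20,j*4),(24,j*4),(255,0,255),1)
    return p
o=np.vstack([np.hstack([P(a,192,100,100),P(b,202,115,100)]),np.hstack([P(a,250,210,50),P(b,245,208,50)])])
cv2.imwrite('pics/c2.png',o)
E
```

```text
(no output)
```

View pics/c2.png

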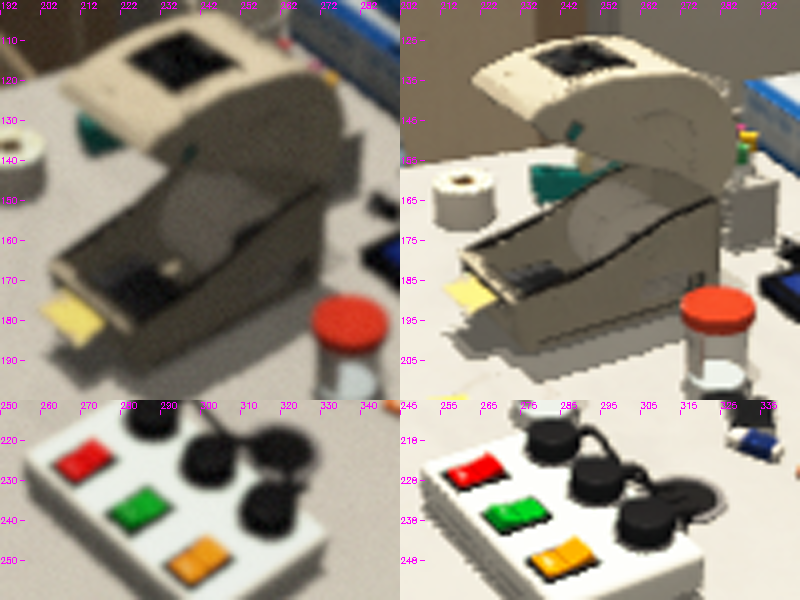

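The crops show clearly: lid front corners scene (207.5,121.3)/(229.5,139.3), side (220.3,134)/(235.8,145.3). Green rocker scene (285,237.5), side (274.3,236.5). Base right bottom corners scene (227,192), (273,171).

```bash
python3 - <<'E'
from h import *
np.set_printoptions(precision=4,suppress=True)
T={'lidL':((207.5,121.3),(220.3,134)),'lidR':((229.5,139.3),(235.8,145.3)),'baseFRtop':((224,183),(232,189.8)),'baseFLtop':((204.5,165.5),(217.5,177.5)),'baseFRbot':((227,192),(236.3,202)),'baseRRbot':((273.3,171.3),(282,186.8)),'win':((238.3,115.5),(249,129.5)),'red':((271.3,225.3),(263.8,225.8)),'green':((285,237.5),(274.3,236.5)),'amber':((300,250),(286,247.5))}
for k,(a,b) in T.items():
    x,e=tri(('scene',*a),('side',*b));print(k,x,e[0].round(4))
for k in('red','green','amber'): print(k,atz('scene',*T[k][0],.042),atz('side',*T[k][1],.042))
for k in('baseFRbot','baseRRbot'): print(k,atz('scene',*T[k][0],0),atz('side',*T[k][1],0))
print(atz('side',217.5,177.5,.06),atz('side',232,189.8,.06))
E
```

```text
lidL [0.5105 0.1623 0.2149] 0.0002
lidR [0.5303 0.0547 0.2092] 0.0024
baseFRtop [0.5106 0.0596 0.05  ] 0.0047
baseFLtop [0.4901 0.1631 0.0535] 0.0015
baseFRbot [ 0.5297  0.0802 -0.0126] 0.0047
baseRRbot [0.6883 0.0501 0.0323] 0.0054
win [0.5985 0.1255 0.2301] 0.0026
red [ 0.5449 -0.1576  0.0376] 0.0009
green [ 0.5548 -0.2129  0.0348] 0.001
amber [ 0.5644 -0.2704  0.0359] 0.001
red [ 0.5415 -0.1614  0.042 ] [ 0.5437 -0.163   0.042 ]
green [ 0.5497 -0.2183  0.042 ] [ 0.5521 -0.2214  0.042 ]
amber [ 0.5598 -0.2746  0.042 ] [ 0.5622 -0.277   0.042 ]
baseFRbot [ 0.5184  0.0655 -0.    ] [0.529  0.0631 0.    ]
baseRRbot [0.7042 0.0807 0.    ] [0.7201 0.11   0.    ]
[0.4888 0.1517 0.06  ] [0.5109 0.0456 0.06  ]
```

```bash
python3 -m inch '[0,0,0,-20,-6.8, 0,0,0,-20,-6.8, 0,0,0,-20,-6.8, 0,0,0,-20,-6.8, 0,0,0,-20,-6.9]' 20
cat >> h.py <<'E'
def go(X):
    s=readout.sense(); print('tcp',s['tcp_pos'].round(4),'d_tool mm',(1000*s['ee_rot'].T@(np.array(X)-s['tcp_pos'])).round(1))
E
python3 - <<'E'
from h import *
s=readout.sense();print(s['ee_rot'].round(3));go([.50,.105,.305])
E
```

```text
clock: 0.52
tcp_pos: [0.2524, 0.5715, 0.3061]
ee_rot: [[-0.983, -0.184, -0.0], [-0.184, 0.983, -0.001], [0.0, -0.001, -1.0]]
force: [0.4, 0.1, -0.7]
width: 0.0637
grasp_force: 0.0
[[-0.983 -0.184 -0.   ]
 [-0.184  0.983 -0.001]
 [ 0.    -0.001 -1.   ]]
tcp [0.2524 0.5715 0.3061] d_tool mm [-157.5 -504.1    1.4]
```

```bash
python3 -m inch '[0,-10.5,-34,0,0, 0,-10.5,-34,0,0, 0,-10.5,-34,0,0, 0,-10.5,-34,0,0, 0,-10.5,-34,0,0]' >/dev/null
python3 -m inch '[0,-10.5,-34,0,0, 0,-10.5,-34,0,0, 0,-10.5,-34,0,0, 0,-10.5,-34,0,0, 0,-10.5,-34,0,0]' >/dev/null
python3 -m inch '[0,-10.5,-34,0,0, 0,-10.5,-34,0,0, 0,-10.5,-34,0,0, 0,-10.5,-30,0,0, 0,-10.5,0,0,0]'
python3 - <<'E'
from h import *
d=cam('wrist');cv2.imwrite('pics/w3.png',cv2.resize(d['color'],(800,600)));print(d['position'],d['orientation'].round(2).tolist());go([.5,.105,.305])
E
```

```text
clock: 1.77
tcp_pos: [0.493, 0.1295, 0.3057]
ee_rot: [[-0.985, -0.172, 0.001], [-0.172, 0.985, -0.001], [-0.0, -0.001, -1.0]]
force: [0.2, -0.3, -0.1]
width: 0.0002
grasp_force: 0.0
[0.41028485 0.11533188 0.48444272] [[-0.17, 0.94, 0.28], [0.99, 0.17, 0.05], [-0.0, 0.29, -0.96]]
tcp [0.4938 0.1328 0.3053] d_tool mm [ -1.3 -28.5   0.3]
```

View pics/w3.png

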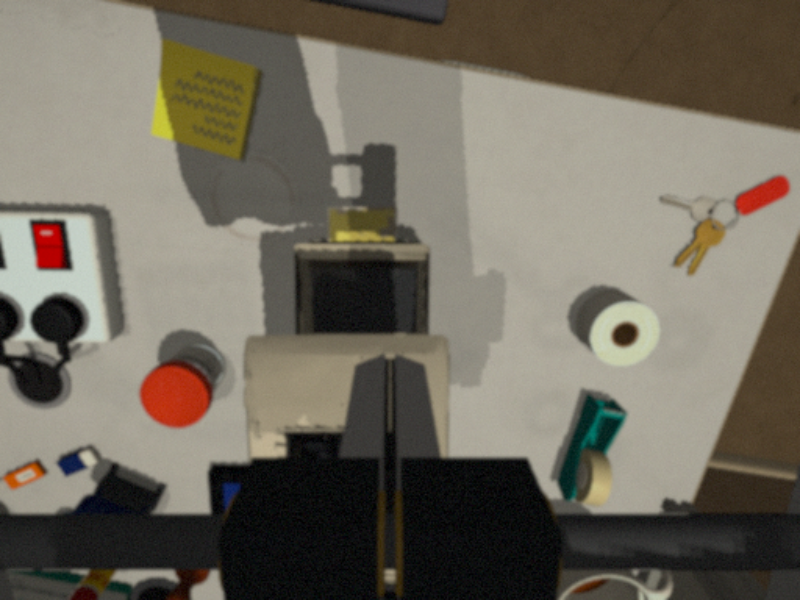

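Wrist view: the lid's front edge runs from (247,338) to (449,337) in this 800x600 view, square to the tool; the lid middle is at u≈348. Base front edge is at (297,247)-(429,247).

```bash
python3 - <<'E'
from h import *
np.set_printoptions(precision=4,suppress=True)
k=1/1.5625
for n,u,v,z in(('lidR',247,340,.211),('lidL',449,337,.211),('baseR',297,250,.06),('baseL',429,250,.06),('winfrontR',288,433,.22),('redrocker',49,245,.042),('tcp',390,357,.305)): print(n,atz('wrist',u*k,v*k,z))
m=(atz('wrist',247*k,340*k,.211)+atz('wrist',449*k,337*k,.211))/2
print(m); go(m)
E
```

```text
lidR [0.5276 0.0553 0.211 ]
lidL [0.5065 0.1652 0.211 ]
baseR [0.5068 0.0548 0.06  ]
baseL [0.4882 0.1611 0.06  ]
winfrontR [0.5759 0.0856 0.22  ]
redrocker [ 0.5431 -0.1561  0.042 ]
tcp [0.4848 0.1283 0.305 ]
[0.517  0.1102 0.211 ]
tcp [0.4938 0.1328 0.3053] d_tool mm [-18.9 -26.2  94.3]
```

```bash
python3 -m inch '[0,-9,-9,14,-1, 0,-9,-9,14,0, 0,-9,-8.5,14,0, 0,0,0,14,0, 0,0,0,14,0]'
python3 -m inch '[0,0,0,4,0, 0,0,0,4,0, 0,0,0,4,0, 0,0,0,4,0, 0,0,0,0,0]'
python3 - <<'E'
from h import *
go([.517,.1102,.211])
E
```

```text
clock: 2.23
tcp_pos: [0.523, 0.115, 0.2344]
ee_rot: [[-0.981, -0.196, -0.001], [-0.196, 0.981, -0.0], [0.001, -0.0, -1.0]]
force: [0.5, 0.9, -0.5]
width: 0.0006
grasp_force: 0.0
clock: 2.65
tcp_pos: [0.5225, 0.1148, 0.2193]
ee_rot: [[-0.981, -0.196, -0.001], [-0.196, 0.981, 0.0], [0.001, 0.0, -1.0]]
force: [0.1, -0.3, 0.3]
width: 0.0008
grasp_force: 0.0
tcp [0.5225 0.1148 0.2193] d_tool mm [ 6.3 -3.5  8.3]
```

```bash
python3 -m inch '[0,0,-3.5,3,0, 0,0,0,4,0, 0,1,0,4,0, 0,2,0,4,0, 0,2,0,4,0]'
python3 -m inch '[0,2,0,4,0, 0,2,0,4,0, 0,2,0,4,0, 0,2,0,4,0, 0,2,0,4,0]'
```

```text
clock: 3.07
tcp_pos: [0.5182, 0.1099, 0.2002]
ee_rot: [[-0.981, -0.195, -0.001], [-0.195, 0.981, -0.0], [0.001, 0.0, -1.0]]
force: [-7.9, -0.5, 6.2]
width: 0.0002
grasp_force: 4.2
clock: 3.48
tcp_pos: [0.5081, 0.1079, 0.18]
ee_rot: [[-0.981, -0.196, -0.002], [-0.196, 0.981, -0.0], [0.002, 0.0, -1.0]]
force: [-8.6, -0.6, 4.5]
width: 0.0004
grasp_force: 3.9
```

```bash
python3 - <<'E'
from h import *
d=cam('side');im=d['color'][95:215,190:350];cv2.imwrite('pics/s4.png',cv2.resize(im,(800,600),interpolation=cv2.INTER_CUBIC))
E
```

```text
(no output)
```

View pics/s4.png

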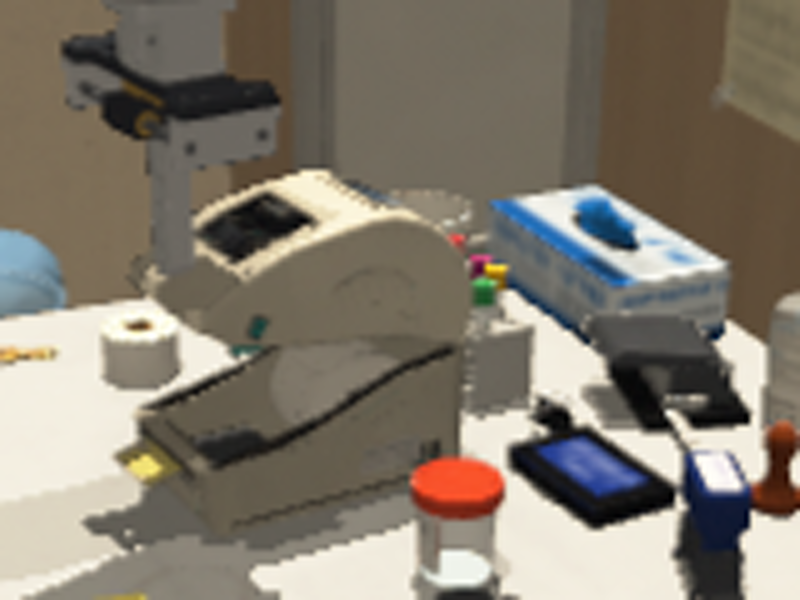

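The side view shows the lid well down, tip at crop (185,270) on its front slope; I'll check whether the base has moved, comparing with the first side picture.

```bash
cat >> h.py <<'E'
_s=cv2.resize(cv2.imread('pics/si1.png'),(512,384),interpolation=cv2.INTER_AREA)
def flow(n='side'):
    g0=cv2.cvtColor(_s,cv2.COLOR_BGR2GRAY);g1=cv2.cvtColor(np.load('cam_'+n+'.npz')['c'],cv2.COLOR_BGR2GRAY)
    P=np.float32([[236,201],[232,190],[226,188],[219,178],[276,185],[273,188],[282,187],[224,187],[264,215],[286,190],[260,225],[275,236]]).reshape(-1,1,2)
    q,st,e=cv2.calcOpticalFlowPyrLK(g0,g1,P,None,winSize=(9,9),maxLevel=1)
    for a,b,s,x in zip(P[:,0],q[:,0],st,e): print(a,(b-a).round(2),s,x.round(1))
E
python3 -c "
from h import *
flow()"
```

```text
[236. 201.] [-49.48  18.55] [1] [68.1]
[232. 190.] [-8.34 -0.85] [1] [19.5]
[226. 188.] [-5.59  1.03] [1] [33.5]
[219. 178.] [-3.    3.59] [1] [35.8]
[276. 185.] [-0.15  0.07] [1] [2.3]
[273. 188.] [-0.05  0.01] [1] [2.8]
[282. 187.] [-0.04  0.28] [1] [5.4]
[224. 187.] [-6.43  1.69] [1] [37.5]
[264. 215.] [-0.21  0.03] [1] [0.8]
[286. 190.] [0.05 0.12] [1] [2.4]
[260. 225.] [-0.    0.04] [1] [3.8]
[275. 236.] [ 0.04 -0.  ] [1] [4.8]
```

The printer's rear points moved under 0.15 px, so it has not shifted. Continue with more forward motion.

```bash
python3 -m inch '[0,3,0,3,0, 0,3,0,3,0, 0,3,0,3,0, 0,2,0,3,0, 0,2,0,3,0]'
```

```text
clock: 3.95
tcp_pos: [0.4965, 0.1055, 0.1653]
ee_rot: [[-0.981, -0.195, 0.001], [-0.195, 0.981, 0.0], [-0.001, -0.0, -1.0]]
force: [1.0, 0.6, 1.4]
width: 0.0004
grasp_force: 0.4
```

```bash
python3 -m inch '[0,2,0,4,0, 0,2,0,4,0, 0,2,0,4,0, 0,2,0,4,0, 0,2,0,4,0]'
python3 -m inch '[0,2,0,4,0, 0,2,0,4,0, 0,2,0,4,0, 0,1,0,4,0, 0,1,0,4,0]'
```

```text
clock: 4.37
tcp_pos: [0.4863, 0.1036, 0.145]
ee_rot: [[-0.981, -0.196, -0.0], [-0.196, 0.981, -0.0], [0.0, -0.0, -1.0]]
force: [-0.8, 0.1, 1.1]
width: 0.0005
grasp_force: 0.4
clock: 4.78
tcp_pos: [0.4785, 0.102, 0.125]
ee_rot: [[-0.981, -0.196, -0.0], [-0.196, 0.981, -0.0], [0.0, -0.0, -1.0]]
force: [-1.5, -0.6, -1.3]
width: 0.0003
grasp_force: 0.1
```

```bash
python3 - <<'E'
from h import *
d=cam('side');im=d['color'][110:215,200:340];cv2.imwrite('pics/s5.png',cv2.resize(im,(800,600),interpolation=cv2.INTER_CUBIC))
E
```

```text
(no output)
```

View pics/s5.png

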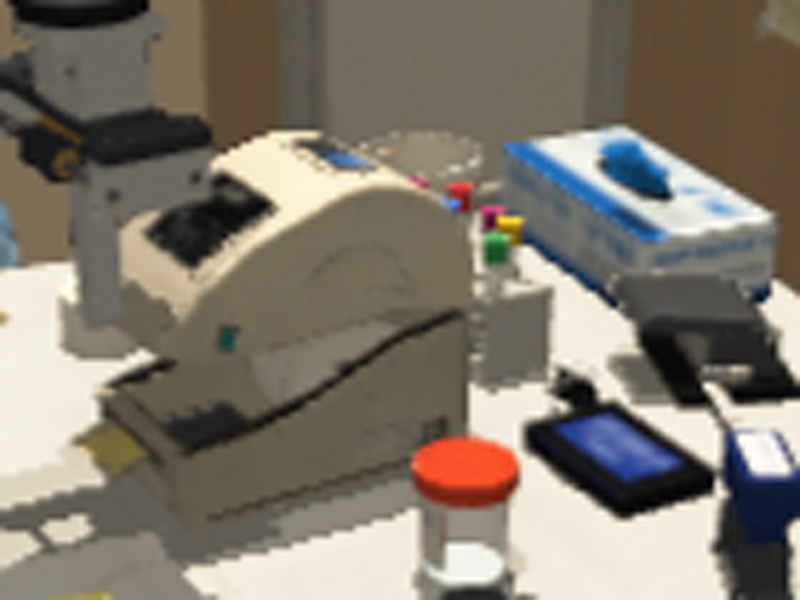

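The fingertip has slipped off in front of the lid (tip at (100,320)), lid still ~0.25 rad open with its right front corner at (180,365). I'll locate that corner in the lid's side plane.

```bash
python3 - <<'E'
from h import *
px=np.array([.982,.19,0]);n=np.array([-.19,.982,0])
def onp(u,v,P):
    p,r=ray('side',200+u/5.714,110+v/5.714); return p+r*(n@(P-p))/(n@r)
s=readout.sense()['tcp_pos']
R=np.array([.5276,.0553,0]);mid=np.array([.517,.1102,0]);
def rep(k,u,v,P):
    X=onp(u,v,P);print(k,X.round(4),'px rel tcp',round(px@(X-s),4),'py',round(n@(mid-s),4))
rep('corner',180,365,R);rep('slope-top R',205,290,R);rep('win frontR',190,267,mid-n*.03);rep('win rearR',272,210,mid-n*.03)
E
```

```text
corner [0.5136 0.0526 0.1147] px rel tcp 0.0255 py 0.0007
slope-top R [0.5311 0.056  0.1571] px rel tcp 0.0433 py 0.0007
win frontR [0.5302 0.0822 0.1608] px rel tcp 0.0474 py 0.0007
win rearR [0.5838 0.0926 0.1843] px rel tcp 0.102 py 0.0007
```

```bash
python3 -m inch '[0,4,0,-12,0, 0,0,0,-25,0, 0,0,0,-13,0, 0,-12,0,0,0, 0,-12,0,0,0]'
python3 -m inch '[0,-10,0,0,0, 0,0,0,3,0, 0,0,0,3,0, 0,0,0,3,0, 0,0,0,3,0]'
python3 -m inch '[0,0,0,3,0, 0,0,0,3,0, 0,0,0,3,0, 0,0,0,0,0, 0,0,0,0,0]'
```

```text
clock: 5.25
tcp_pos: [0.499, 0.1062, 0.1777]
ee_rot: [[-0.981, -0.196, 0.003], [-0.196, 0.981, 0.001], [-0.003, 0.001, -1.0]]
force: [-0.8, -0.5, -0.6]
width: 0.0006
grasp_force: 0.0
clock: 5.67
tcp_pos: [0.5075, 0.1078, 0.1631]
ee_rot: [[-0.981, -0.195, -0.001], [-0.195, 0.981, -0.0], [0.001, -0.0, -1.0]]
force: [-0.4, 0.6, 0.2]
width: 0.0003
grasp_force: 0.0
clock: 6.08
tcp_pos: [0.508, 0.1079, 0.1543]
ee_rot: [[-0.981, -0.195, -0.0], [-0.195, 0.981, -0.0], [0.001, -0.0, -1.0]]
force: [-1.4, -0.3, -0.5]
width: 0.0004
grasp_force: 0.2
```

Contact is about to start. Go down along the arc.

```bash
python3 -m inch '[0,0,0,2,0, 0,0.5,0,2,0, 0,0.5,0,2,0, 0,0.5,0,2,0, 0,0.5,0,2,0]'
python3 -m inch '[0,0.5,0,2,0, 0,0.5,0,2,0, 0,0.5,0,2,0, 0,0.5,0,2,0, 0,0.5,0,2,0]'
```

```text
clock: 6.5
tcp_pos: [0.5061, 0.1075, 0.1442]
ee_rot: [[-0.981, -0.196, -0.0], [-0.196, 0.981, -0.0], [0.0, -0.0, -1.0]]
force: [-2.2, -0.6, 1.7]
width: 0.0006
grasp_force: 1.2
clock: 6.92
tcp_pos: [0.5039, 0.1071, 0.1343]
ee_rot: [[-0.981, -0.196, 0.0], [-0.196, 0.981, -0.0], [-0.0, -0.0, -1.0]]
force: [0.9, 0.6, 1.0]
width: 0.0008
grasp_force: 0.4
```

```bash
python3 -m inch '[0,0.2,0,2,0, 0,0.2,0,2,0, 0,0.2,0,2,0, 0,0.2,0,2,0, 0,0.2,0,2,0]'
python3 -m inch '[0,0,0,2,0, 0,0.2,0,2,0, 0,0,0,2,0, 0,0.2,0,2,0, 0,0,0,2,0]'
```

```text
clock: 7.33
tcp_pos: [0.5027, 0.1069, 0.1243]
ee_rot: [[-0.981, -0.196, 0.0], [-0.196, 0.981, -0.0], [0.0, -0.0, -1.0]]
force: [-0.9, 0.2, 0.5]
width: 0.0004
grasp_force: 0.5
clock: 7.75
tcp_pos: [0.5023, 0.1068, 0.1143]
ee_rot: [[-0.981, -0.196, -0.0], [-0.196, 0.981, -0.0], [0.0, -0.0, -1.0]]
force: [-1.8, -0.4, 1.7]
width: 0.0003
grasp_force: 0.7
```

```bash
python3 -m inch '[0,0,0,1,0, 0,0,0,1,0, 0,0,0,1,0, 0,0,0,1,0, 0,0,0,1,0]'
```

```text
clock: 8.17
tcp_pos: [0.5023, 0.1068, 0.1094]
ee_rot: [[-0.981, -0.196, -0.0], [-0.196, 0.981, -0.0], [0.0, -0.0, -1.0]]
force: [-1.9, -0.3, 1.5]
width: 0.0003
grasp_force: 0.9
```

```bash
python3 - <<'E'
from h import *
d=cam('side');im=d['color'][110:215,200:340];cv2.imwrite('pics/s6.png',cv2.resize(im,(800,600),interpolation=cv2.INTER_CUBIC));flow()
E
```

```text
[236. 201.] [-51.14  17.97] [1] [51.4]
[232. 190.] [-9.42 -1.65] [1] [20.7]
[226. 188.] [-6.98  0.16] [1] [32.5]
[219. 178.] [-5.34 -4.92] [1] [46.2]
[276. 185.] [0.03 0.  ] [1] [2.3]
[273. 188.] [-0.02  0.01] [1] [2.3]
[282. 187.] [-0.31  0.48] [1] [4.9]
[224. 187.] [-6.85 -0.24] [1] [38.7]
[264. 215.] [-0.23  0.03] [1] [0.9]
[286. 190.] [0.03 0.23] [1] [3.9]
[260. 225.] [0.   0.04] [1] [3.7]
[275. 236.] [ 0.03 -0.  ] [1] [4.9]
```

View pics/s6.png

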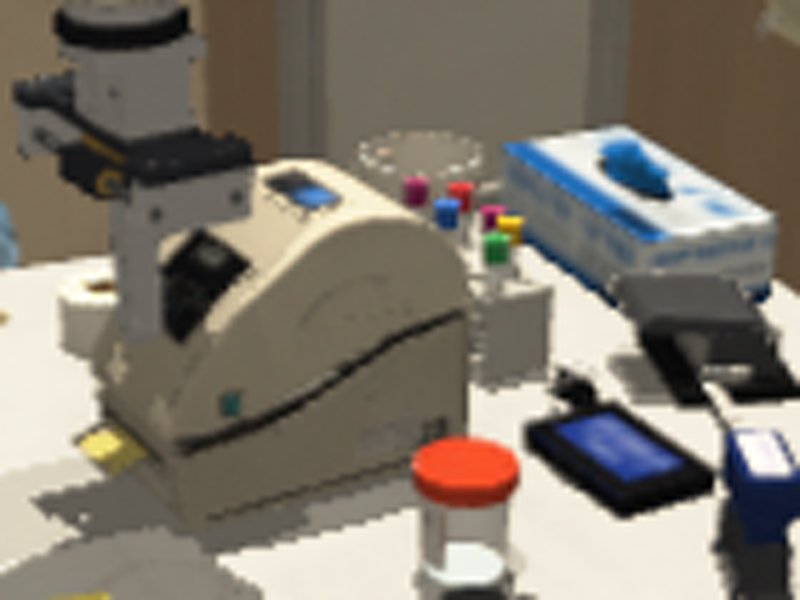

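Lid almost shut; seam line thin, finger on the slope just in front of the window. Keep pushing gently until the stop.

```bash
python3 -m inch '[0,0,0,0.7,0, 0,0,0,0.7,0, 0,0,0,0.7,0, 0,0,0,0.7,0, 0,0,0,0.7,0]'
```

```text
clock: 8.63
tcp_pos: [0.5023, 0.1068, 0.1059]
ee_rot: [[-0.981, -0.196, -0.0], [-0.196, 0.981, -0.0], [0.0, -0.0, -1.0]]
force: [-1.9, 0.5, 0.8]
width: 0.0002
grasp_force: 0.9
```

```bash
python3 -m inch '[0,0,0,0.7,0, 0,0,0,0.7,0, 0,0,0,0.7,0, 0,0,0,0.7,0, 0,0,0,0.7,0]'
python3 - <<'E'
from h import *
d=cam('side');flow();a=d['color'][150:215,210:290]
g=cv2.cvtColor(d['color'],cv2.COLOR_BGR2GRAY)
for x in (240,250,260,270): print(x,g[160:196,x].tolist())
E
```

```text
clock: 9.05
tcp_pos: [0.5024, 0.1068, 0.1024]
ee_rot: [[-0.981, -0.196, 0.0], [-0.196, 0.981, -0.0], [-0.0, -0.0, -1.0]]
force: [-1.5, 0.7, 0.5]
width: 0.0004
grasp_force: 0.8
[236. 201.] [-50.53  17.81] [1] [52.7]
[232. 190.] [-9.25 -2.36] [1] [25.6]
[226. 188.] [-6.51 -0.31] [1] [30.9]
[219. 178.] [-6.38 -6.39] [1] [40.9]
[276. 185.] [ 0.03 -0.  ] [1] [2.3]
[273. 188.] [-0.02  0.  ] [1] [2.4]
[282. 187.] [-0.31  0.49] [1] [5.]
[224. 187.] [-6.42 -0.55] [1] [35.9]
[264. 215.] [-0.22  0.04] [1] [0.9]
[286. 190.] [0.03 0.23] [1] [4.]
[260. 225.] [-0.    0.04] [1] [3.7]
[275. 236.] [ 0.03 -0.  ] [1] [4.9]
240 [27, 80, 158, 184, 186, 185, 171, 141, 116, 106, 105, 104, 104, 104, 104, 103, 103, 103, 103, 100, 73, 60, 53, 54, 67, 94, 58, 77, 91, 92, 91, 91, 91, 91, 92, 92]
250 [106, 106, 106, 107, 106, 107, 107, 107, 107, 106, 106, 106, 106, 105, 105, 104, 104, 104, 104, 102, 77, 35, 46, 92, 95, 94, 94, 94, 93, 93, 94, 93, 93, 93, 93, 92]
260 [102, 104, 105, 107, 108, 108, 101, 105, 106, 106, 106, 106, 105, 103, 60, 22, 86, 97, 95, 93, 95, 94, 94, 93, 94, 94, 94, 94, 94, 94, 94, 94, 94, 64, 80, 86]
270 [107, 108, 107, 105, 94, 104, 106, 85, 45, 48, 84, 91, 94, 94, 94, 95, 95, 95, 95, 96, 97, 96, 96, 93, 93, 91, 94, 96, 93, 95, 70, 81, 89, 91, 125, 131]
```

```bash
python3 -m inch '[0,0,0,0.7,0, 0,0,0,0.7,0, 0,0,0,0.7,0, 0,0,0,0.7,0, 0,0,0,0.7,0]'
python3 -m inch '[0,0,0,0.7,0, 0,0,0,0.7,0, 0,0,0,0.7,0, 0,0,0,0.7,0, 0,0,0,0.7,0]'
python3 - <<'E'
from h import *
d=cam('side')
g=cv2.cvtColor(d['color'],cv2.COLOR_BGR2GRAY)
for x in (240,250,): print(x,g[176:196,x].tolist())
E
```

```text
clock: 9.52
tcp_pos: [0.5025, 0.1068, 0.099]
ee_rot: [[-0.981, -0.196, 0.0], [-0.196, 0.981, -0.0], [-0.0, -0.0, -1.0]]
force: [-1.9, -0.2, 3.8]
width: -0.0001
grasp_force: 1.6
clock: 9.93
tcp_pos: [0.5033, 0.107, 0.0972]
ee_rot: [[-0.981, -0.195, 0.002], [-0.195, 0.981, 0.001], [-0.002, 0.001, -1.0]]
force: [-14.7, -2.2, 45.7]
width: 0.0005
grasp_force: 19.0
240 [103, 103, 103, 103, 100, 68, 54, 54, 58, 86, 77, 89, 93, 92, 91, 91, 90, 91, 91, 91]
250 [105, 105, 104, 103, 91, 51, 47, 92, 96, 94, 94, 94, 93, 93, 93, 93, 93, 93, 93, 92]
```

Stop reached (45 N), lid shut. Retreat upward and travel to the power box.

```bash
python3 -m inch '[0,0,0,-3,0, 0,3,0,-20,0, 0,5,0,-20,0, 0,5,0,-20,0, 0,5,0,-20,0]'
python3 - <<'E'
from h import *
cam('side');flow();go([.51,-.215,.16])
E
```

```text
clock: 10.4
tcp_pos: [0.4845, 0.1031, 0.1793]
ee_rot: [[-0.981, -0.195, 0.0], [-0.195, 0.981, -0.0], [-0.0, -0.0, -1.0]]
force: [-0.5, 0.8, -0.3]
width: 0.0004
grasp_force: 0.0
[236. 201.] [-32.67  -1.67] [1] [74.8]
[232. 190.] [-7.61 -2.13] [1] [24.5]
[226. 188.] [-6.84  4.33] [1] [33.]
[219. 178.] [-2.82  2.77] [1] [41.3]
[276. 185.] [ 0.02 -0.  ] [1] [2.3]
[273. 188.] [-0.02  0.  ] [1] [2.4]
[282. 187.] [-0.3   0.49] [1] [4.9]
[224. 187.] [-6.89  3.74] [1] [33.2]
[264. 215.] [-0.2   0.02] [1] [0.9]
[286. 190.] [0.03 0.23] [1] [4.]
[260. 225.] [-0.    0.04] [1] [3.7]
[275. 236.] [ 0.03 -0.  ] [1] [4.8]
tcp [0.4854 0.1033 0.1828] d_tool mm [  38.1 -317.    22.5]
```

```bash
python3 -m inch '[0,4,-32,0,0, 0,4,-32,0,0, 0,4,-32,0,0, 0,4,-32,0,0, 0,4,-32,0,0]' >/dev/null
python3 -m inch '[0,4,-32,4,0, 0,4,-32,4,0, 0,4,-32,4,0, 0,4,-32,4,0, 0,2,-29,4,0]'
python3 -m inch '[0,0,0,0,0, 0,0,0,0,0, 0,0,0,0,0, 0,0,0,0,0, 0,0,0,0,0]'|sed -n 2p
python3 - <<'E'
from h import *
d=cam('wrist');cv2.imwrite('pics/w7.png',cv2.resize(d['color'],(800,600)))
s=readout.sense();print(s['ee_rot'].round(3).tolist())
E
```

```text
clock: 11.28
tcp_pos: [0.5092, -0.2173, 0.1583]
ee_rot: [[-0.981, -0.195, 0.0], [-0.195, 0.981, -0.001], [-0.0, -0.001, -1.0]]
force: [0.9, 0.9, 0.4]
width: 0.0006
grasp_force: 0.0
tcp_pos: [0.5097, -0.2139, 0.1587]
[[-0.98, -0.197, 0.0], [-0.197, 0.98, 0.0], [-0.0, 0.0, -1.0]]
```

View pics/w7.png

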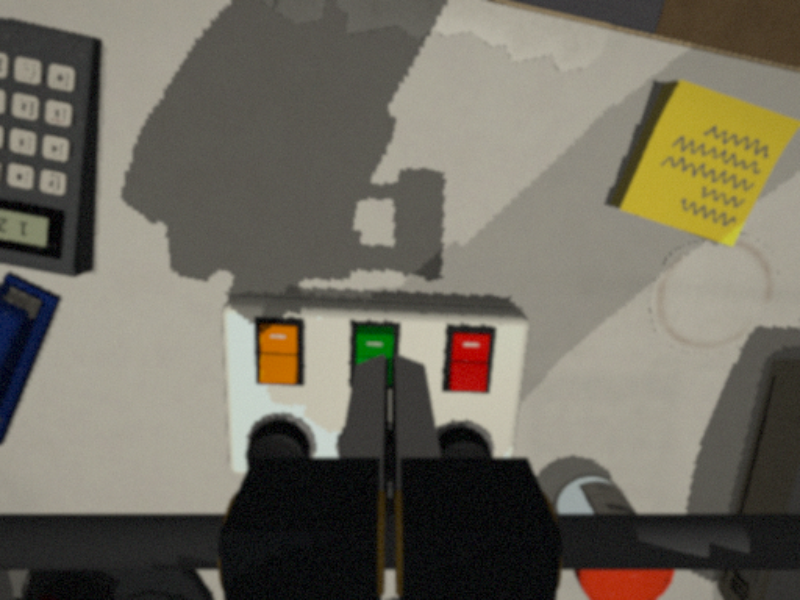

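Wrist view: amber near half (279,337), red near half (469,345), green between with its near half around (374,342), off-colour raised. Compute.

```bash
python3 - <<'E'
from h import *
k=1/1.5625
A=atz('wrist',279*k,337*k,.041);R=atz('wrist',469*k,345*k,.041);G=(A+R)/2
print(A,R,G,np.linalg.norm(A-R));go(G)
print(atz('wrist',374*k,342*k,.045))
E
```

```text
[ 0.55038187 -0.27324219  0.041     ] [ 0.53280484 -0.16035434  0.041     ] [ 0.54159336 -0.21679827  0.041     ] 0.11424805384601057
tcp [ 0.5097 -0.214   0.1587] d_tool mm [-30.7  -9.  117.7]
[ 0.54069416 -0.21698726  0.045     ]
```

```bash
python3 -m inch '[0,-10,-3,20,0, 0,-10,-2,20,0, 0,-9,-2,20,0, 0,0,0,20,0, 0,0,0,15,0]'
python3 -m inch '[0,0,0,3,0, 0,0,0,3,0, 0,0,0,2,0, 0,0,0,2,0, 0,0,0,2,0]'
python3 - <<'E'
from h import *
go([.541,-.2185,.041])
E
```

```text
clock: 12.17
tcp_pos: [0.5394, -0.2152, 0.062]
ee_rot: [[-0.98, -0.197, -0.001], [-0.197, 0.98, 0.0], [0.001, 0.0, -1.0]]
force: [-1.0, 0.3, 0.5]
width: 0.0001
grasp_force: 0.0
clock: 12.58
tcp_pos: [0.5398, -0.2163, 0.0523]
ee_rot: [[-0.981, -0.196, 0.001], [-0.196, 0.981, -0.0], [-0.001, -0.001, -1.0]]
force: [0.1, -0.9, -0.4]
width: 0.0007
grasp_force: 0.0
tcp [ 0.5398 -0.2163  0.0523] d_tool mm [-0.8 -2.4 11.3]
```

```bash
python3 -m inch '[0,0.5,-1,1.5,0, 0,0,0,1.5,0, 0,0,0,1.5,0, 0,0,0,1.5,0, 0,0,0,1.5,0]'
python3 -m inch '[0,0,0,1,0, 0,0,0,1,0, 0,0,0,1,0, 0,0,0,0.5,0, 0,0,0,0.5,0]'
```

```text
clock: 13.0
tcp_pos: [0.5387, -0.2175, 0.044]
ee_rot: [[-0.981, -0.195, -0.0], [-0.195, 0.981, -0.0], [0.0, -0.0, -1.0]]
force: [-2.1, -0.7, 2.3]
width: 0.0006
grasp_force: 1.5
clock: 13.42
tcp_pos: [0.539, -0.2175, 0.0408]
ee_rot: [[-0.981, -0.195, 0.0], [-0.195, 0.981, 0.0], [-0.0, 0.0, -1.0]]
force: [-11.2, 2.6, 29.5]
width: 0.0004
grasp_force: 14.6
```

29 N at z=0.041: rocker at its stop. Lift off, record the rocker, return to the printer.

```bash
python3 -m inch '[0,0,0,-25,0, 0,0,0,-40,0, 0,10,0,-40,0, 0,20,0,-40,0, 0,20,0,-15,0]'
python3 - <<'E'
from h import *
d=cam('wrist');cv2.imwrite('pics/g.png',d['color']);go([.455,.10,.22])
E
```

```text
clock: 13.83
tcp_pos: [0.4925, -0.2274, 0.2017]
ee_rot: [[-0.981, -0.196, 0.005], [-0.196, 0.981, -0.002], [-0.005, -0.003, -1.0]]
force: [0.7, -0.7, 1.4]
width: 0.0003
grasp_force: 0.0
tcp [ 0.4894 -0.2292  0.2026] d_tool mm [-29.9 329.6 -18.2]
```

```bash
python3 -m inch '[0,-3,33,-2,0, 0,-3,33,-2,0, 0,-3,33,-2,0, 0,-3,33,-2,0, 0,-3,33,-2,0]' >/dev/null
python3 -m inch '[0,-3,33,-2,0, 0,-3,33,-2,0, 0,-3,33,-2,0, 0,-3,33,-2,0, 0,-3,33,-2,0]' >/dev/null
python3 -m inch '[0,0,0,0,0, 0,0,0,0,0, 0,0,0,0,0, 0,0,0,0,0, 0,0,0,0,0]'|sed -n 2p
python3 - <<'E'
from h import *
d=cam('wrist');w=d['color'];s=cam('side')['color'];g=cv2.imread('pics/g.png')
def P(im,x,y,w,h,k):
    p=cv2.resize(im[y:y+h,x:x+w],(w*k,h*k),interpolation=cv2.INTER_CUBIC)
    for i in range(0,w,10): cv2.putText(p,str(x+i),(i*k,8),0,.28,(255,0,255),1);cv2.line(p,(i*k,10),(i*k,14),(255,0,255),1)
    for j in range(10,h,10): cv2.putText(p,str(y+j),(0,j*k+3),0,.28,(255,0,255),1)
    return p
a=P(w,130,110,200,200,2)
a=cv2.resize(P(w,150,140,160,150,3),(480,450))
b=P(s,205,130,80,75,4);c=P(g,140,170,80,55,4)
o=np.zeros((520,800,3),np.uint8);o[:450,:480]=a;o[:300,480:]=b;o[300:520,480:]=c
cv2.imwrite('pics/c8.png',o)
E
```

```text
tcp_pos: [0.4563, 0.1017, 0.2171]
```

View pics/c8.png

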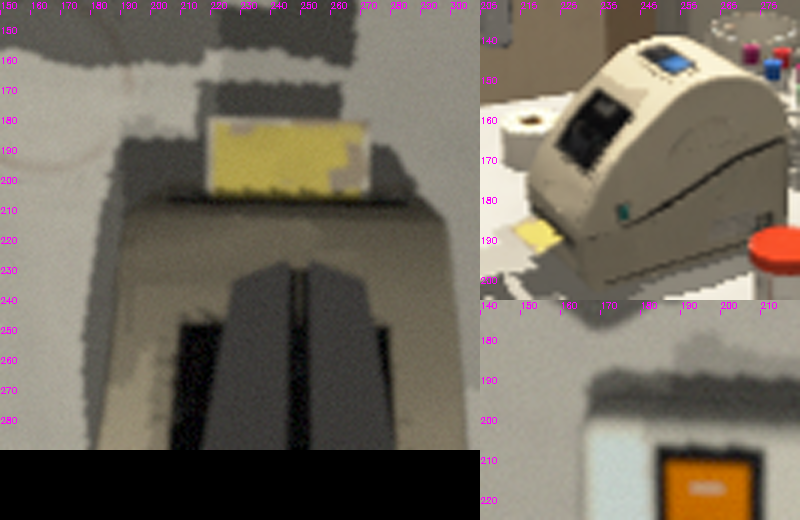

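The lid is shut (seam closed, side view); the key is hidden behind the fingers, and the rocker crop was mis-aimed. Shift sideways for one last combined look.

```bash
python3 -m inch '[0,0,15,-4,0, 0,0,15,-4,0, 0,0,15,-4,0, 0,0,15,-4,0, 0,0,0,0,0]' >/dev/null
python3 -m inch '[0,0,0,0,0, 0,0,0,0,0, 0,0,0,0,0, 0,0,0,0,0, 0,0,0,0,0]'|sed -n 2p
python3 - <<'E'
from h import *
d=cam('wrist');w=d['color'];s=cam('side')['color'];g=cv2.imread('pics/g.png')
X=[proj('wrist',[.55,.115,.146])];print(X)
def P(im,x,y,w,h,k):
    p=cv2.resize(im[y:y+h,x:x+w],(w*k,h*k),interpolation=cv2.INTER_CUBIC)
    for i in range(0,w,10): cv2.putText(p,str(x+i),(i*k,8),0,.28,(255,0,255),1);cv2.line(p,(i*k,10),(i*k,14),(255,0,255),1)
    for j in range(10,h,10): cv2.putText(p,str(y+j),(0,j*k+3),0,.28,(255,0,255),1)
    return p
a=cv2.convertScaleAbs(P(w,125,195,120,110,4),alpha=1.6,beta=15)
b=cv2.convertScaleAbs(P(s,220,145,40,32,8),alpha=1.3,beta=20);c=P(s,250,208,64,50,5)
e=P(g,160,195,160,53,3)
o=np.zeros((600,800,3),np.uint8);o[:440,:480]=a;o[:256,480:]=b;o[260:510,480:]=c;o[441:600,:480]=e
cv2.imwrite('pics/c9.png',o)
E
```

```text
tcp_pos: [0.4445, 0.161, 0.2331]
[array([176.74241456, 296.33209152])]
```

View pics/c9.png

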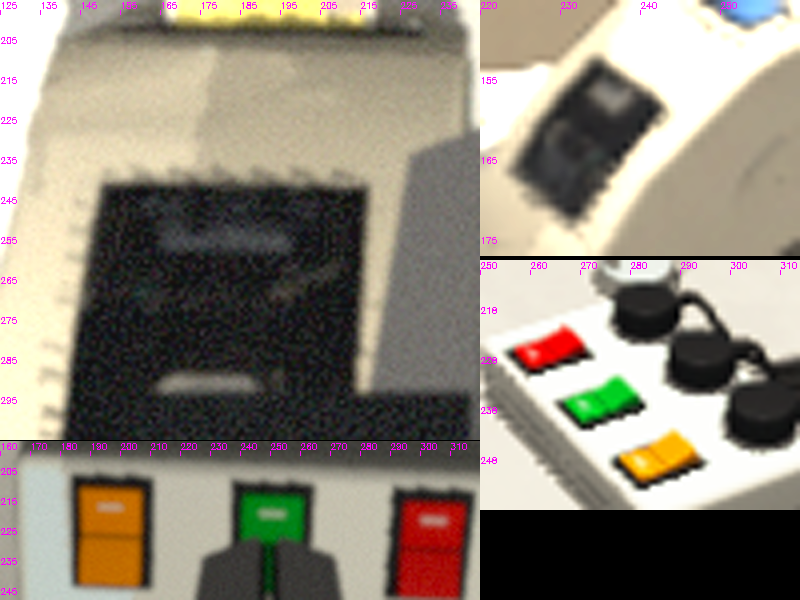

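Key: grey block at side native (236.5,157), wrist front edge at about (176.8,288.5), cut off below by the gripper. All three rockers look alike (on), lid shut.

```bash
python3 - <<'E'
from h import *
np.set_printoptions(precision=4,suppress=True)
K=atz('side',236.5,156.9,.146);F=atz('wrist',176.8,288.5,.1425)
px=np.array([.982,.19,0]);py=np.array([-.19,.982,0])
print('side key',K,'wrist front',F,'->centre',F+px*.0043+[0,0,.0035])
nose=np.array([.5033,.107,.098])+px*.0115
print('nose est',nose,'key from nose',nose+px*.034)
for n,X in(('lidmid',np.array([.517,.1102,0])),('K',K),('F',F)): print(n,'px',px@X,'py',py@X)
# window corners wrist
for u,v,z in((150,241,.125),(217,241,.125)): print(atz('wrist',u,v,z))
go(K)
E
```

```text
side key [0.5494 0.1104 0.146 ] wrist front [0.5443 0.1135 0.1425] ->centre [0.5485 0.1144 0.146 ]
nose est [0.5146 0.1092 0.098 ] key from nose [0.548  0.1156 0.098 ]
lidmid px 0.528632 py 0.009986400000000006
K px 0.5605408809997452 py 0.00405343795273153
F px 0.5560871941778968 py 0.008086699959927971
[0.5111 0.0803 0.125 ]
[0.4989 0.1413 0.125 ]
tcp [0.4445 0.1612 0.2332] d_tool mm [-93.1 -70.3  87.2]
```

```bash
python3 - <<'E'
from h import *
px=np.array([.982,.19,0]);py=np.array([-.19,.982,0])
go(px*(.5525-.0125)+py*.0075+[0,0,.146+.0156])
E
```

```text
tcp [0.4445 0.1612 0.2332] d_tool mm [-72.8 -66.7  71.6]
```

```bash
python3 -m inch '[0,-10,-16.5,0,0, 0,-15,-16.5,0,0, 0,-16,-16.5,12,0, 0,-16,-17,20,0, 0,-16,0,20,0]'
python3 -m inch '[0,0,0,15,0, 0,0,0,4.5,0, 0,0,0,0,0, 0,0,0,0,0, 0,0,0,0,0]'
python3 - <<'E'
from h import *
px=np.array([.982,.19,0]);py=np.array([-.19,.982,0])
go(px*(.5525)+py*.0075+[0,0,.146])
E
```

```text
clock: 16.58
tcp_pos: [0.5307, 0.1072, 0.181]
ee_rot: [[-0.981, -0.192, 0.002], [-0.192, 0.981, -0.001], [-0.002, -0.001, -1.0]]
force: [0.9, -0.6, -0.1]
width: 0.0003
grasp_force: 0.0
clock: 17.0
tcp_pos: [0.5293, 0.1108, 0.1629]
ee_rot: [[-0.981, -0.196, 0.001], [-0.196, 0.981, 0.001], [-0.002, 0.0, -1.0]]
force: [0.2, 0.3, 0.3]
width: 0.0009
grasp_force: 0.0
tcp [0.5293 0.1108 0.1629] d_tool mm [-11.9  -0.8  16.9]
```

Approach square to the slope.

```bash
python3 -m inch '[0,-2,0,3,0, 0,-2,0,3,0, 0,-2,0,2.5,0, 0,-1.2,0,1.5,0, 0,-1.2,0,1.5,0]'
python3 -m inch '[0,-0.6,0,0.8,0, 0,-0.6,0,0.8,0, 0,0,0,0,0, 0,0,0,0,0, 0,0,0,0,0]'
```

```text
clock: 17.42
tcp_pos: [0.5374, 0.1123, 0.15]
ee_rot: [[-0.981, -0.196, -0.0], [-0.196, 0.981, -0.0], [0.0, -0.0, -1.0]]
force: [0.8, 0.4, 0.9]
width: 0.0004
grasp_force: 0.0
clock: 17.83
tcp_pos: [0.5384, 0.1124, 0.1487]
ee_rot: [[-0.981, -0.196, 0.0], [-0.196, 0.981, -0.0], [-0.0, -0.0, -1.0]]
force: [0.1, 0.3, 0.7]
width: 0.0005
grasp_force: 0.0
```

```bash
for i in 1; do python3 -m inch '[0,-0.6,0,0.8,0, 0,-0.6,0,0.8,0, 0,0,0,0,0, 0,0,0,0,0, 0,0,0,0,0]'; done
python3 -m inch '[0,-0.3,0,0.4,0, 0,-0.3,0,0.4,0, 0,0,0,0,0, 0,0,0,0,0, 0,0,0,0,0]'
```

```text
clock: 18.25
tcp_pos: [0.5396, 0.1127, 0.147]
ee_rot: [[-0.981, -0.196, -0.0], [-0.196, 0.981, -0.0], [0.0, -0.0, -1.0]]
force: [0.3, 0.7, 0.2]
width: 0.0006
grasp_force: 0.0
clock: 18.67
tcp_pos: [0.5402, 0.1128, 0.1463]
ee_rot: [[-0.981, -0.196, 0.0], [-0.196, 0.981, -0.0], [-0.0, -0.0, -1.0]]
force: [-0.9, -0.4, 1.9]
width: 0.0008
grasp_force: 0.8
```

Contact exactly where the key top should be. Press in.

```bash
python3 -m inch '[0,-0.3,0,0.4,0, 0,-0.2,0,0.25,0, 0,0,0,0,0, 0,0,0,0,0, 0,0,0,0,0]'
python3 -m inch '[0,-0.2,0,0.25,0, 0,-0.2,0,0.25,0, 0,0,0,0,0, 0,0,0,0,0, 0,0,0,0,0]'
```

```text
clock: 19.08
tcp_pos: [0.5407, 0.1129, 0.1456]
ee_rot: [[-0.981, -0.196, -0.0], [-0.196, 0.981, -0.0], [0.0, -0.0, -1.0]]
force: [-2.8, -0.7, 3.5]
width: 0.0005
grasp_force: 1.9
clock: 19.5
tcp_pos: [0.541, 0.113, 0.1452]
ee_rot: [[-0.981, -0.196, -0.0], [-0.196, 0.981, -0.0], [0.0, -0.0, -1.0]]
force: [-3.7, -0.7, 5.5]
width: 0.0005
grasp_force: 3.5
```

```bash
python3 -m inch '[0,-0.2,0,0.3,0, 0,-0.1,0,0.2,0, 0,0,0,0,0, 0,0,0,0,0, 0,0,0,0,0]'
```

```text
clock: 19.92
tcp_pos: [0.5412, 0.113, 0.1449]
ee_rot: [[-0.981, -0.196, -0.0], [-0.196, 0.981, 0.0], [0.0, 0.0, -1.0]]
force: [-6.7, -1.3, 11.1]
width: 0.0006
grasp_force: 6.2
```

13 N normal, stiffer than the spring: fully in. Release along the normal, and check the label numerically.

```bash
cp cam_side.npz before.npz; python3 -m inch '[0,2,0,-3,0, 0,6,0,-8,0, 0,12,0,-16,0, 0,20,0,-25,0, 0,20,0,-20,0]'
python3 -m inch '[0,20,0,-15,0, 0,20,0,-10,0, 0,0,0,0,0, 0,0,0,0,0, 0,0,0,0,0]'|tail -3
python3 - <<'E'
from h import *
a=np.load('before.npz')['c'];b=cam('side')['color'];flow()
f=lambda im:cv2.inRange(im,(0,150,170),(150,255,255))[170:215,200:245]
for im in(a,b):
    m=f(im);y,x=np.nonzero(m);print(m.sum()//255,x.min()+200,x.max()+200,y.min()+170,y.max()+170)
# lid/printer displacement before/after key press
g=[cv2.cvtColor(i,cv2.COLOR_BGR2GRAY) for i in(a,b)]
P=np.float32([[231,153],[265,133],[241,183],[276,185],[282,187]]).reshape(-1,1,2)
q,_,e=cv2.calcOpticalFlowPyrLK(*g,P,None,winSize=(11,11),maxLevel=1);print((q-P)[:,0].round(2).tolist())
E
```

```text
clock: 20.33
tcp_pos: [0.4817, 0.101, 0.2178]
ee_rot: [[-0.981, -0.195, 0.0], [-0.195, 0.981, -0.0], [0.0, -0.0, -1.0]]
force: [0.9, 0.3, 0.9]
width: 0.0002
grasp_force: 0.0
force: [-0.3, 1.0, -0.6]
width: 0.0
grasp_force: 0.0
[236. 201.] [-2.7   2.66] [1] [16.5]
[232. 190.] [ 35.23 -44.65] [1] [78.]
[226. 188.] [-0.56 -0.28] [1] [34.5]
[219. 178.] [-0.79 -6.21] [1] [56.]
[276. 185.] [ 0.04 -0.  ] [1] [2.1]
[273. 188.] [-0.01  0.  ] [1] [2.2]
[282. 187.] [-0.31  0.49] [1] [4.9]
[224. 187.] [-0.75 -0.26] [1] [36.6]
[264. 215.] [-0.21  0.02] [1] [0.9]
[286. 190.] [0.03 0.23] [1] [3.9]
[260. 225.] [-0.    0.04] [1] [3.8]
[275. 236.] [-0.2   0.07] [1] [13.5]
139 213 238 170 214
87 205 238 170 214
[[-0.03999999910593033, -0.03999999910593033], [-0.0, -0.0], [-0.029999999329447746, -0.0], [0.0, 0.0], [-0.0, -0.0]]
```

```bash
python3 -c "
from h import *
print(job.close_job())"
```

```text
the job is handed in; nothing more can be done
None
```

I shut the lid (45 N at the stop), switched the green rocker on (29 N at the stop), then pressed the feed key fully in (13 N) and released it, and handed the job in; the camera check showed the printer unmoved but could not confirm that a label ran out.

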